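# Open the larger instrument case by its paddle latch

### The job

The vials are kept in the larger of the two grey latched instrument cases. Open it: take hold of the recessed paddle handle in its lid, pull the paddle up to trip the latch and keep pulling to raise the lid until it stands open by itself at 45 degrees or more, then let go so that the paddle springs back. Leave the smaller case shut.

Things in the scene. Friction and masses are not known exactly. Their poses are not given: they have to be found in the camera images.
- large_case: The larger latched case: grey box fixed to the bench, 170 deep (x) x 210 wide (y) x 105 mm high shut. Beside it, left or right, stands the same in small, 145x160x75. Origin: centre of its underside; x to its rear (away from the robot, turned up to 0.25 rad), z up. Lid hinge axis: along y at x +85, z 95 mm (rear top edge). Paddle hinge axis, lid shut: along y at x +10, z 99 mm.
- large_case_lip (a point): Middle of the front lip of the large case's steel paddle: a grey sleeve 14 thick, 44 mm long along y, turning freely on the paddle. Shut, it is at case x -40, y 0, z 99 mm, 6 below the lid's top, axes as the case's. It lies in a black dish 124 wide x 89 long: 40 mm free beside each end, dish floor 30 below the sleeve's axis, front wall 27 in front. Pinch its two flat ends from above.
- large_case_paddle (a joint): Large case's paddle angle to its lid, rad: 0 flush; its front lip, 50 mm ahead of its hinge, is pulled up and back on an arc, stop at 0.8; held at the stop, it raises the lid best. A light spring (1 to 3 N at the lip) returns it to 0. Latch free at about 0.4 or more; below that a shut lid is locked.
- large_case_lid (a joint): Large case's lid, rad: 0 shut, 1.5 the most; its front edge rises and swings to the rear. With the latch free 4 to 6 N at the lip raises it; its stiff hinge holds it at any angle above 0.5 where it is left.
- small_case_lid (a joint): The small case's lid, rad: 0 shut, latched by a paddle of its own; to be left shut. (Room above the cases: a shelf beam hangs over the bench from x = 0.62 m back, its underside 0.51 m up; gas taps stick out of it to x = 0.48 at y = 0.14 to 0.45 m, 0.45 to 0.65 m up. Leaning the hand back towards the robot by 15 to 20 degrees keeps the wrist well clear of both.)

How it is judged:
On the way, in this order (a step that is already met when the one before it is completed fails the run):
1. the large case's paddle is pulled up, the lid still shut (value of joint large_case_paddle above 0.3 rad and value of joint large_case_lid below 0.3 rad), for 0.1 s.
2. the large case's lid is raised to about 45 degrees or more (value of joint large_case_lid above 0.7 rad), for 0.1 s.
At the end, for the whole second after the job is handed in: The large case's lid stands still and open at 0.7 rad (40 degrees) or more, its paddle is back within 0.15 rad of flush, and the small case's lid is shut (below 0.1 rad) (value of joint large_case_lid above 0.7 rad and velocity of joint large_case_lid between -0.05 and 0.05 rad/s and value of joint large_case_paddle below 0.15 rad and value of joint small_case_lid below 0.1 rad); the robot touches nothing.
It fails at once if the small case's lid is opened (value of joint small_case_lid above 0.1 rad).
It also fails if it takes over 38 s, if anything falls off the work surface, if the arm or the gripper's body presses on something with over 40 N, if the wrist force passes 120 N, or if a joint passes its speed limit or range.

### The arm

A 6-joint arm with a two-finger parallel gripper is mounted at the origin on a cart in front of the work surface, level with it; the furniture and walls round the work are solid. World frame = base frame: x ahead of the robot, y to its left, z up, the work surface at z = 0. Lengths are in m, angles in rad, forces in N, time in s.
With the tool pointing down it reaches from about 0.25 to 0.775 m from the base axis. Payload 4 kg.
Tool frame: the origin (TCP) lies on the centre line of the jaws, within the pads' length; the fingertips stand 14 mm ahead of it and the grasp point (between the pads) lies 5 mm behind it (robot.tcp_to_tips is the distance from the TCP to the fingertips, in m); z points along the fingers, y is the line along which they close (so a half turn about z gives the same grasp; the last joint's range is limited). The gripper opens to 94 mm and grips with 3 to 60 N. Pads are 16 mm wide; open, the fingers measure 119 mm over their backs; the gripper's body (75 mm by 177 mm) begins 78 mm behind the grasp point.
Start: joints at [-1.391, 0.087, 1.371, -0, 1.684, -0.103], TCP at [0.153, -0.528, 0.22] pointing down, gripper open.
Joint ranges: [-3.1, 3.1], [-0.76, 2.03], [0.27, 2.55], [-1.08, 4.22], [0.17, 2.65], [-2.57, 2.57]. Speed limits (rad/s): [2.79, 2.79, 3.14, 3.14, 3.14, 3.14].

### API

Orientations are given as [roll, pitch, yaw] about the fixed x, y, z axes, in that order (R = Rz(yaw) Ry(pitch) Rx(roll)).
In Python, from bench import robot gives the robot as it stands.
- The arm moves only by the tool carry_out, never from a script. Its argument "increments" is a list of rows, each a list of 3 entries, a list of its own where there are three numbers: the closure in counts, from 0 (fully open) to 255 (shut), then the shift along the tool's x, y, z in mm, then the turn about the tool's z in degrees. In form: [[fingers, [dx, dy, dz], twist], ...]. A call has 1 to 8 rows; each row shifts and turns the commanded pose from where the row before left it, along the tool's axes as they then stand; what a row does not reach is not made up. A row lasts 1/10 s, in which the tool goes at most 50 mm and 8.59 degrees, less where a joint would pass 70% of its speed; a pose out of reach is approached as far as the arm can. A call with a gripper value outside its range is refused whole. The fingers move at their own pace and stop on an object; the grip force is fixed at half the most. Time passes only in rows, so rows that do not move let the fingers close. It gives the time, the measured TCP pose, the force, the opening and the grip force at its end, in the units of the state.
- robot.get_obs(): the state, without advancing time (a new reading comes with each control period).
- robot.snapshot(name): name is "side" or "top" or "wrist"; returns the picture (420x560x3 uint8, blue, green, red); there is no depth.
- robot.get_calibration(name): a dict with "vfov" (degrees; the focal length in pixels is half the picture's height over the tangent of half this angle, whatever the lens; pixels are square), "cx", "cy" (the principal point, pixels), "T" (4x4, takes a point from camera to world coordinates). Camera axes: x right, y down, z forward; pixel columns grow to the right and rows downward; lengths in m; the calibration is good to about 2 mm. A picture is of the moment at which its call begins: read the wrist's pose just before it. get_calibration takes no time and is no camera call; for the wrist camera it gives the pose at the moment of the call.
- robot.close_job(): hands the job in; it is judged then, once.
The state is a dict: "time": time; "joint_positions": joint angles; "qvel": joint speeds; "joint_torque": joint torques, N m; "tool_pos": TCP position; "ee_rot": TCP orientation; "wrist_force": force on the tool from outside, world axes, zero at the start; "wrist_torque": the same for the moment, N m; "width": finger opening in m; "finger_force": force on a finger pad.
Only numpy, scipy, OpenCV 4.12 (cv2) and the standard library are available. Lean on these libraries where they do the work, as an engineer would, in place of code of your own. Each camera call takes 0.05 s, during which the arm holds its last target. There are 200 camera calls.

## Working session

There is one attempt and no reset: what is moved stays moved. The work goes in short steps, Python scripts to look and compute and a tool call to move; the robot and the scene stay as the last step left them, time stands still between calls to the robot, and variables do not carry over. Pictures are saved under pics/ and viewed, at most 10 in all, crops included, and the job is handed in when it is done.

Besides the shell and the picture viewer there is one more tool, called after "Emit:" as name(argument=value, ...) on one line, values as JSON. carry_out: Moves the arm, as the interface text tells. Its arguments: {"type":"object","properties":{"increments":{"type":"array","items":{"type":"array"}}},"required":["increments"]}

```bash
mkdir -p pics; python3 - <<'E'
from bench import robot
import cv2,numpy as np
np.set_printoptions(precision=4,suppress=True)
o=robot.get_obs()
print(o)
for n in("top","side"):
    c=robot.get_calibration(n);print(n,c)
    cv2.imwrite(f"pics/{n}0.png",robot.snapshot(n))
E
```

```text
{'time': 0.0, 'joint_positions': array([-1.3911,  0.0879,  1.3723, -0.    ,  1.6836, -0.1031]), 'qvel': array([ 0.0001, -0.0012, -0.0016,  0.0001,  0.0001,  0.0009]), 'joint_torque': array([  0.    , -34.0185, -30.2425,   0.0717,   0.0332,  -0.0002]), 'tool_pos': array([ 0.1534, -0.5276,  0.2183]), 'ee_rot': array([-3.1394, -0.0002,  0.2828]), 'wrist_force': array([ 0.0356,  0.8619, -0.5848]), 'wrist_torque': array([0.0007, 0.0061, 0.0056]), 'finger_force': 0.0, 'width': 0.09356735939514695}
top {'vfov': 46.9511211008241, 'cx': 277.34942094588916, 'cy': 202.62074152731836, 'T': array([[-0.0136, -0.9967,  0.0797,  0.4084],
       [-0.9998,  0.015 ,  0.0159, -0.188 ],
       [-0.017 , -0.0794, -0.9967,  0.9512],
       [ 0.    ,  0.    ,  0.    ,  1.    ]])}
side {'vfov': 49.733289158609246, 'cx': 271.6616477390031, 'cy': 206.8269717979821, 'T': array([[ 0.9996, -0.0191, -0.0215,  0.5354],
       [ 0.01  , -0.4685,  0.8834, -1.0223],
       [-0.0269, -0.8833, -0.4681,  0.5375],
       [ 0.    ,  0.    ,  0.    ,  1.    ]])}
```

View pics/top0.png

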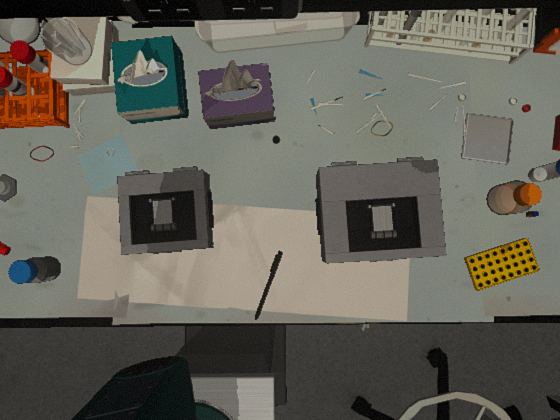

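View pics/side0.png

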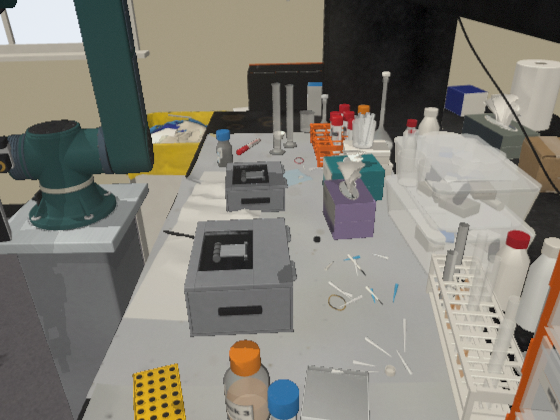

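The large case is on the right of the top view, with its paddle sleeve near (384,235). The small case is on the left. I'll zoom in for an accurate reading.

```bash
python3 - <<'E'
import cv2
a=cv2.imread("pics/top0.png")[150:275,305:455]
a=cv2.convertScaleAbs(a,alpha=1.6,beta=20)
cv2.imwrite("pics/crop.png",cv2.resize(a,None,fx=4.8,fy=4.8,interpolation=cv2.INTER_CUBIC))
E
```

```text
(no output)
```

View pics/crop.png

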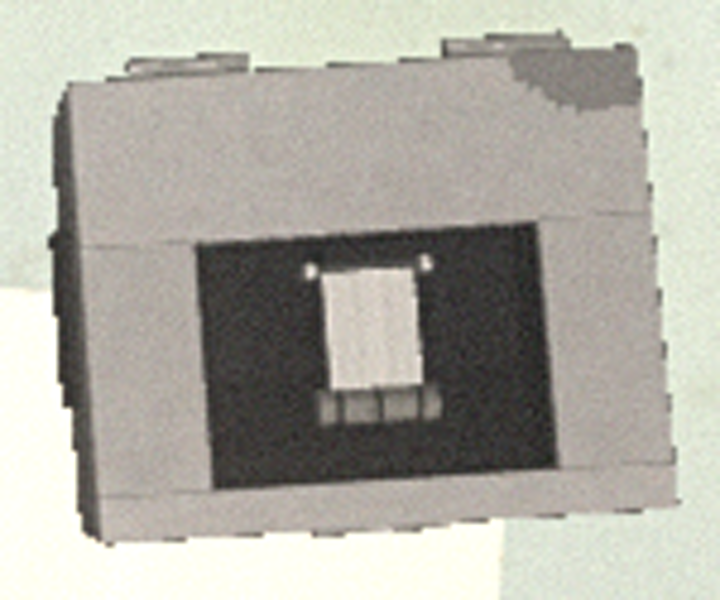

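```bash
cat > h.py <<'E'
import numpy as np
from bench import robot
from scipy.spatial.transform import Rotation as R
np.set_printoptions(precision=4,suppress=True)
def px2w(c,u,v,z):
    f=210/np.tan(np.radians(c["vfov"])/2);T=c["T"]
    d=T[:3,:3]@[(u-c["cx"])/f,(v-c["cy"])/f,1]
    return T[:3,3]+d*(z-T[2,3])/d[2]
def delta(p,yaw):   # shift in present tool axes (mm), then twist (deg)
    o=robot.get_obs();M=R.from_euler("xyz",o["ee_rot"])
    return M.inv().apply(np.array(p)-o["tool_pos"])*1e3, -np.degrees(yaw-o["ee_rot"][2])
E
python3 - <<'E'
from h import *
c=robot.get_calibration("top")
g=lambda a,b,z:px2w(c,305+a/4.8-.4,150+b/4.8-.4,z)
lip=g(380,405,.099)
FL,FR,RR,RL=[g(*q,.105) for q in((100,542),(678,502),(636,45),(70,85))]
print(lip,FL,FR,RR,RL,np.linalg.norm(FL-FR),np.linalg.norm(FL-RL))
yw=lambda v:np.arctan2(-v[0],v[1])
y1=yw(FL-FR);y2=yw(RL-RR);d=RL-FL+RR-FR;y3=np.arctan2(d[1],d[0])
yaw=(y1+y2+y3)/3;cen=(FL+FR+RR+RL)/4
print(y1,y2,y3,yaw,"lip from centre",cen+R.from_euler("z",yaw).apply([-.04,0,0]))
print(delta([lip[0],lip[1],.2],yaw))
E
```

```text
[ 0.4186 -0.3602  0.099 ] [ 0.3705 -0.2565  0.105 ] [ 0.3821 -0.4649  0.105 ] [ 0.5488 -0.4565  0.105 ] [ 0.5374 -0.2491  0.105 ] 0.2087200355268495 0.16706327437144147
0.055804276321930184 0.05500150227737365 0.047497055926078335 0.05276761150846073 lip from centre [ 0.4197 -0.3589  0.105 ]
(array([301.3893, -86.8447,  18.664 ]), np.float64(13.179240468292486))
```

Emit:
carry_out(increments=[[0,[25,-7,0],0],[0,[45,-13,2],0],[0,[50,-14,3],0],[0,[50,-14,3],0],[0,[50,-14,3],0],[0,[45,-13,3],0],[0,[26,-8,2],0],[0,[10,-3,1],6.6]])

```text
time: 0.9
tool_pos: [0.4154, -0.3624, 0.2018]
ee_rot: [-3.14, 0.0, 0.169]
wrist_force: [0.4, 0.4, -0.6]
width: 0.0936
finger_force: 0.0
```

Emit:
carry_out(increments=[[0,[0,0,0],6.6],[0,[0,0,0],0],[0,[0,0,0],0]])

```text
time: 1.2
tool_pos: [0.4132, -0.3647, 0.2024]
ee_rot: [-3.141, 0.001, 0.055]
wrist_force: [-0.3, 0.6, 0.2]
width: 0.094
finger_force: 0.0
```

```bash
python3 - <<'E'
from h import *
import cv2,json
c=robot.get_calibration("wrist");cv2.imwrite("pics/w1.png",robot.snapshot("wrist"))
o=robot.get_obs();print(o["tool_pos"],o["ee_rot"],o["time"],c)
json.dump({k:np.array(v).tolist() for k,v in c.items()},open("w1.json","w"))
E
```

```text
[ 0.4131 -0.3648  0.2025] [-3.1412  0.0005  0.054 ] 1.25 {'vfov': 60.09526095094594, 'cx': 276.2611734307243, 'cy': 214.09061202717888, 'T': array([[ 0.0541, -0.9677, -0.2464,  0.4839],
       [-0.9985, -0.0522, -0.0144, -0.3608],
       [ 0.0011,  0.2468, -0.9691,  0.3677],
       [ 0.    ,  0.    ,  0.    ,  1.    ]])}
```

View pics/w1.png

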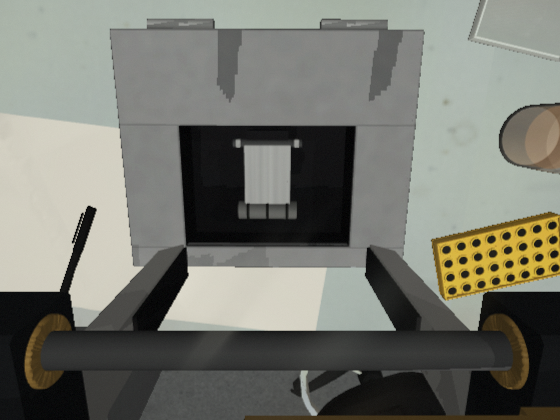

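The wrist view shows the sleeve centred at about (267.5,210), with the lid edges parallel to the image rows, so the yaw is good.

```bash
python3 - <<'E'
from h import *
import json
c={k:np.array(v) for k,v in json.load(open("w1.json")).items()}
lip=px2w(c,267.5,210,.099);print(lip,px2w(c,136,266,.105),px2w(c,405,266,.105),px2w(c,111,30,.105),px2w(c,424,30,.105))
print(delta([lip[0],lip[1],.094],.053))
E
```

```text
[ 0.4184 -0.358   0.099 ] [ 0.3698 -0.2585  0.105 ] [ 0.381  -0.4666  0.105 ] [ 0.5366 -0.2488  0.105 ] [ 0.5478 -0.4555  0.105 ]
(array([  5.7307,  -6.5186, 108.5234]), np.float64(0.05520186461826803))
```

Emit:
carry_out(increments=[[0,[6,-5.5,15],0],[0,[0,0,25],0],[0,[0,0,25],0],[0,[0,0,20],0],[0,[0,0,15],0],[0,[0,0,8],0],[0,[0,0,0],0],[0,[0,0,0],0]])

```text
time: 2.05
tool_pos: [0.4195, -0.3594, 0.0955]
ee_rot: [3.141, -0.001, 0.052]
wrist_force: [0.0, 0.3, 1.2]
width: 0.0942
finger_force: 0.0
```

Next I close on the sleeve.

Emit:
carry_out(increments=[[150,[0,0,1],0],[200,[0,0,0],0],[255,[0,0,0],0],[255,[0,0,0],0],[255,[0,0,0],0],[255,[0,0,0],0],[255,[0,0,0],0],[255,[0,0,0],0]])

```text
time: 2.85
tool_pos: [0.4189, -0.3577, 0.0937]
ee_rot: [-3.139, 0.001, 0.053]
wrist_force: [-1.0, 4.3, 2.2]
width: 0.0435
finger_force: 30.0
```

```bash
cat >path.py <<'E'
from h import *
def lip(p,t):
    x,z=-75-50*np.cos(p),4+50*np.sin(p)
    return np.array([85+x*np.cos(t)+z*np.sin(t),95-x*np.sin(t)+z*np.cos(t)])
def angles(x,z):
    from scipy.optimize import least_squares
    return least_squares(lambda q:lip(*q)-[x,z],[.7,.3],bounds=([0,-.05],[.85,1.5])).x
if __name__=="__main__":
    w=[(p,0) for p in np.linspace(0,.78,7)]+[(.78,t) for t in np.linspace(.06,1.02,17)]
    P=np.array([lip(*q) for q in w]);D=np.diff(P,axis=0)
    for q,a,d in zip(w[1:],P[1:],D):print(np.round(q,2),a.round(1),"dx %.1f dz(tool) %.1f"%(d[0],-d[1]))
    o=robot.get_obs();print(o["tool_pos"],o["width"])
E
python3 path.py
```

```text
[0.13 0.  ] [-39.6 105.5] dx 0.4 dz(tool) -6.5
[0.26 0.  ] [-38.3 111.9] dx 1.3 dz(tool) -6.4
[0.39 0.  ] [-36.2 118. ] dx 2.1 dz(tool) -6.2
[0.52 0.  ] [-33.4 123.8] dx 2.9 dz(tool) -5.8
[0.65 0.  ] [-29.8 129.3] dx 3.6 dz(tool) -5.4
[0.78 0.  ] [-25.5 134.2] dx 4.3 dz(tool) -4.9
[0.78 0.06] [-23.  140.7] dx 2.5 dz(tool) -6.6
[0.78 0.12] [-20.1 147.1] dx 2.9 dz(tool) -6.4
[0.78 0.18] [-16.7 153.3] dx 3.3 dz(tool) -6.2
[0.78 0.24] [-13.1 159.3] dx 3.7 dz(tool) -6.0
[0.78 0.3 ] [ -9.  165.1] dx 4.0 dz(tool) -5.8
[0.78 0.36] [ -4.7 170.6] dx 4.4 dz(tool) -5.5
[0.78 0.42] [  0.  175.8] dx 4.7 dz(tool) -5.2
[0.78 0.48] [  5.  180.8] dx 5.0 dz(tool) -4.9
[0.78 0.54] [ 10.3 185.4] dx 5.3 dz(tool) -4.6
[0.78 0.6 ] [ 15.9 189.7] dx 5.6 dz(tool) -4.3
[0.78 0.66] [ 21.7 193.7] dx 5.8 dz(tool) -4.0
[0.78 0.72] [ 27.7 197.3] dx 6.0 dz(tool) -3.6
[0.78 0.78] [ 34.  200.6] dx 6.2 dz(tool) -3.3
[0.78 0.84] [ 40.4 203.5] dx 6.4 dz(tool) -2.9
[0.78 0.9 ] [ 47.  205.9] dx 6.6 dz(tool) -2.5
[0.78 0.96] [ 53.7 208. ] dx 6.7 dz(tool) -2.1
[0.78 1.02] [ 60.5 209.7] dx 6.8 dz(tool) -1.7
[ 0.4189 -0.3577  0.0937] 0.043482071494545554
```

The sleeve is gripped (44 mm opening, 30 N). First I pull only the paddle.

Emit:
carry_out(increments=[[255,[0.4,0,-6.5],0],[255,[1.3,0,-6.4],0],[255,[2.1,0,-6.2],0],[255,[2.9,0,-5.8],0],[255,[3.6,0,-5.4],0],[255,[4,0,-4.5],0],[255,[0,0,0],0],[255,[0,0,0],0]])

```text
time: 3.65
tool_pos: [0.4324, -0.3569, 0.128]
ee_rot: [-3.138, 0.003, 0.053]
wrist_force: [-1.8, 5.2, -2.1]
width: 0.0439
finger_force: 30.0
```

Emit:
carry_out(increments=[[255,[2.5,0,-6.6],0],[255,[2.9,0,-6.4],0],[255,[3.3,0,-6.2],0],[255,[3.7,0,-6.0],0],[255,[4.0,0,-5.8],0],[255,[4.4,0,-5.5],0],[255,[4.7,0,-5.2],0],[255,[5,0,-4.9],0]])

```text
time: 4.45
tool_pos: [0.4632, -0.3553, 0.1745]
ee_rot: [-3.138, 0.003, 0.053]
wrist_force: [-1.4, 6.7, -7.4]
width: 0.0436
finger_force: 30.0
```

```bash
python3 - <<'E'
from path import *
import cv2
cv2.imwrite("pics/s2.png",robot.snapshot("side"))
o=robot.get_obs();t=o["tool_pos"];d=t-[.4189,-.3577,.0937]
x=-40+1e3*(d[0]*np.cos(.053)+d[1]*np.sin(.053));print(t,o["wrist_force"],"p,lid",angles(x,99+1e3*d[2]))
E
```

```text
[ 0.4642 -0.3553  0.1755] [-0.9023  6.6928 -6.277 ] p,lid [0.7869 0.4795]
```

View pics/s2.png

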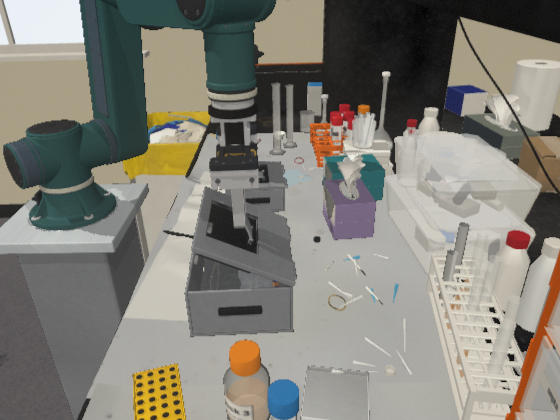

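The lid is rising with the paddle held: lid about 0.48 rad, with the gripper at around (235,165). I'll continue the same arc.

Emit:
carry_out(increments=[[255,[5.3,0,-4.6],0],[255,[5.6,0,-4.3],0],[255,[5.8,0,-4.0],0],[255,[6,0,-3.6],0],[255,[6.2,0,-3.3],0],[255,[6.4,0,-2.9],0],[255,[6.6,0,-2.5],0],[255,[5,0,-1.6],0]])

```text
time: 5.3
tool_pos: [0.5097, -0.3529, 0.2019]
ee_rot: [-3.138, 0.004, 0.053]
wrist_force: [-3.9, 6.6, -3.9]
width: 0.0438
finger_force: 30.0
```

Emit:
carry_out(increments=[[255,[0,0,0],0],[255,[0,0,0],0],[255,[0,0,0],0]])

```text
time: 5.6
tool_pos: [0.5097, -0.3529, 0.2024]
ee_rot: [-3.139, 0.003, 0.053]
wrist_force: [-3.4, 6.9, -3.1]
width: 0.0437
finger_force: 30.0
```

```bash
python3 - <<'E'
from path import *
o=robot.get_obs();t=o["tool_pos"];d=t-[.4189,-.3577,.0937]
x=-40+1e3*(d[0]*np.cos(.053)+d[1]*np.sin(.053));print(t,o["wrist_force"],"p,lid",angles(x,99+1e3*d[2]))
E
```

```text
[ 0.5097 -0.3529  0.2024] [-3.4412  6.8976 -3.0599] p,lid [0.76   0.9443]
```

Emit:
carry_out(increments=[[60,[0,0,0],0],[60,[0,0,0],0],[60,[0,0,0],0],[60,[0,0,0],0],[60,[0,0,0],0]])

```text
time: 6.1
tool_pos: [0.5109, -0.3548, 0.2028]
ee_rot: [3.14, -0.001, 0.052]
wrist_force: [0.7, 0.5, 0.5]
width: 0.0718
finger_force: 0.0
```

Emit:
carry_out(increments=[[60,[0,0,-10],0],[60,[0,0,-20],0],[60,[0,0,-25],0],[60,[0,0,-20],0],[60,[0,0,-10],0],[60,[0,0,0],0]])

```text
time: 6.7
tool_pos: [0.5112, -0.3547, 0.2896]
ee_rot: [3.138, -0.003, 0.052]
wrist_force: [0.2, -0.6, -0.5]
width: 0.0718
finger_force: 0.0
```

```bash
python3 - <<'E'
from h import *
import cv2
a,b=robot.snapshot("side"),robot.snapshot("top")
cv2.imwrite("pics/s3.png",np.hstack([a[100:350,130:350],b[120:370,250:470]]))
print(robot.get_obs()["tool_pos"])
E
```

```text
[ 0.5106 -0.3541  0.2864]
```

View pics/s3.png

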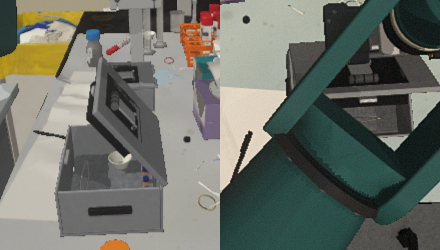

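The lid stands open at roughly 55°, the paddle is flush in its dish, the small case is shut, and the gripper is clear above. I'm handing the job in.

```bash
python3 -c "
from bench import robot
print(robot.close_job())"
```

```text
the job is handed in; nothing more can be done
None
```

I opened the large case and handed the job in: by the last readings and picture, its lid stands at about 0.94 rad (54°), the paddle has sprung back, the small case is shut and the gripper is clear; the judge returned no result.

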